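# Slip the scoop case into the tight row of tea boxes

## Task

Put the upright bamboo scoop case into the tight row of boxes on the rack, right beside the knobbed sweets box on its bookend side: part the row there without taking boxes out, and slide the case down until it stands fully on the rack board, upright, square and in line with the others. Then push the bookend back by feel until the whole row is snug and is pressed firmly up against the fixed cheek (some 17 N on the bookend), and let go. Be gentle throughout, since the soft wood must not be pressed harder than about 25 N, and leave the burner, sake cup and tea caddy where they are.

Things in the scene. Friction and masses are not known exactly. Their poses are not given: they have to be found in the camera images.
- rack: Fixed dark wood rack, yaw varies: board 110 mm deep (x), y -128 to +135 mm, top at z 12 mm; origin on its underside. A fixed upright cheek ends the row at -y (top at z 91 mm); its place differs: inner face anywhere from y -90 to -110 mm, to be found by feel. The row stands along y on x = 0, its boxes and the bookend within 0.3 mm of one another; front and back are open. Friction varies.
- bookend (a joint): Sliding bookend at the rack's +y end; m along rack +y, 0 at the start, grows as the row opens. A friction brake keeps it where it is left: about 3 N to move it, plus 0.5 to 1.5 N friction per box pushed along. It meets a hard stop at 0.0335, where the case has 3.5 mm to spare or more; the force climbs steeply there. Closed up on the cheek with the case in, it reads 0.0085 to 0.0285.
- bookend_outer (a point): Middle of the bookend's outer (+y) face, 67 mm above the table, a place to push it back. The bookend is an upright dark wood plate 64 mm deep (x), 14 mm thick, top 88 mm above the table; a brass foot reaches 21 mm outwards, 7 mm high above the board. When all is snug some 17 N on the bookend (brake and friction included) presses the case enough.
- sweets_box: Cedar sweets box, 62 mm high, the only one with a round turned knob (16 mm across, top 74 mm above its underside) on its lid. It may be first, second or third from the cheek end. Loose, upright, 60 mm deep (its x) by 36 mm thick (its y, along the row); weight about 0.12 kg, varying. Origin: centre of its underside; z up, x and y parallel to the rack's at the start.
- bowl_box: Tea bowl box, 82 mm high plus two 4 mm cross battens on its lid. It may be first, second or third from the cheek end. Loose, upright, 60 mm deep (its x) by 36 mm thick (its y, along the row); weight about 0.12 kg, varying. Origin: centre of its underside; z up, x and y parallel to the rack's at the start.
- incense_box: Incense box, 71 mm high with a plain flat lid. It may be first, second or third from the cheek end. Loose, upright, 60 mm deep (its x) by 36 mm thick (its y, along the row); weight about 0.12 kg, varying. Origin: centre of its underside; z up, x and y parallel to the rack's at the start.
- end_box: Box 76 mm high plus one 5 mm high batten along its lid; always the last, next to the bookend. Loose, upright, 60 mm deep (its x) by 36 mm thick (its y, along the row); weight about 0.12 kg, varying. Origin: centre of its underside; z up, x and y parallel to the rack's at the start.
- scoop_case: Slim bamboo scoop case standing beside the rack: 56 mm deep (x) by 30 mm thick (y); body to 90 mm height, then a narrower cork stopper (46 by 22 mm) up to 100 mm; the lowest 7 mm are stepped in to 52 by 25 mm as a lead. About 0.15 kg, varying. Origin: centre of its underside, z up; it goes in with its y axis along the row (either way round). Yaw varies.
- burner: Bystander: three-legged bronze incense burner, 76 mm across, 80 mm high; origin at the centre of its underside.
- sake_cup: Bystander: small iron-glazed sake cup, 60 mm across, 45 mm high; origin at the centre of its underside.
- tea_caddy: Bystander: round dark tea caddy, 68 mm across, 66 mm high; origin at the centre of its underside.

How it is judged (in metres and radians):
On the way, in this order (a step that is already met when the one before it is completed fails the run):
1. the row is opened: the bookend has been moved outwards (value of joint bookend above 0.007 m), for 0.2 s.
2. the case stands on the rack board right beside the sweets box on its bookend side (y of scoop_case in the frame of sweets_box between 0.029 and 0.0385 m and z of scoop_case in the frame of rack between 0.009 and 0.0145 m and angle between scoop_case's own z axis and vertical below 0.08 rad), for 0.2 s.
3. the row is closed up: the case is pressed against the sweets box with more than 7 N (contact force between scoop_case and sweets_box above 7 N and value of joint bookend below 0.0308 m), for 0.2 s.
At the end, for the whole second after the job is handed in: Case at rest on the board (2.5 mm), upright (0.08 rad), square (0.1), within 9 mm of the row line, beside the sweets box on its bookend side (centres 29-36 mm apart). Boxes on the board, upright (0.06), square, within 12 mm of the line. Bookend within 3.5 mm of the end box, joint 0.0055-0.0308 (all of step 2 and y of scoop_case in the frame of sweets_box below 0.036 m and y of bookend_outer in the frame of end_box below 0.0355 m and x of scoop_case in the frame of rack between -0.009 and 0.009 m and angle between the y axis of each of scoop_case, sweets_box, bowl_box, incense_box, end_box and the y axis of rack, either way round below 0.1 rad and value of joint bookend between 0.0055 and 0.0308 m and linear speed of scoop_case below 0.01 m/s and angle between each of sweets_box, bowl_box, incense_box, end_box's own z axis and vertical below 0.06 rad and z of each of sweets_box, bowl_box, incense_box, end_box in the frame of rack below 0.0145 m and x of sweets_box in the frame of rack between -0.012 and 0.012 m and x of bowl_box in the frame of rack between -0.012 and 0.012 m and x of incense_box in the frame of rack between -0.012 and 0.012 m and x of end_box in the frame of rack between -0.012 and 0.012 m); the robot touches nothing.
It fails at once if two neighbours in the row, the case included, are pressed together with more than 25 N (contact force between any of scoop_case, bowl_box, incense_box, end_box and sweets_box above 25 N or contact force between any of scoop_case, incense_box, end_box and bowl_box above 25 N or contact force between any of scoop_case, end_box and incense_box above 25 N or contact force between scoop_case and end_box above 25 N).
It fails at once if a box or the case is pressed on the rack (board or bookend) with more than 30 N (contact force between any of sweets_box, bowl_box, incense_box, end_box, scoop_case and rack above 30 N).
It fails at once if a box of the row is tipped over or lifted out (angle between any of sweets_box, bowl_box, incense_box, end_box's own z axis and vertical above 0.35 rad or z of any of sweets_box, bowl_box, incense_box, end_box in the frame of rack above 0.04 m).
It fails at once if the burner, the sake cup or the caddy is disturbed (moved more than 12 mm) (distance of any of burner, sake_cup, tea_caddy from where it was at the start of the episode above 0.012 m).
It also fails if it takes over 72 s, if anything falls off the work surface, if the arm or the gripper's body presses on something with over 40 N, if the wrist force passes 120 N, or if a joint passes its speed limit or range.

## Robot

A 6-joint arm with a two-finger parallel gripper is mounted at the origin on the work surface. World frame = base frame: x ahead of the robot, y to its left, z up, the work surface at z = 0. Lengths are in mm, angles in rad, forces in N, time in s.
With the tool pointing down it reaches from about 275 to 825 mm from the base axis. Payload 4.9 kg.
Tool frame: the origin (TCP) lies at the very end of the fingers, on their centre line; the grasp point (between the pads) lies 19 mm behind it; z points along the fingers, y is the line along which they close (so a half turn about z gives the same grasp; the last joint's range is limited). The gripper opens to 85 mm and grips with 20 to 120 N. Pads are 22 mm wide; open, the fingers measure 114 mm over their backs; the gripper's body (76 mm by 85 mm) begins 54 mm behind the grasp point. The pads swing forward as they close: fully open they stand 13 mm farther back than shut.
Start: joints at [1.199, 0.326, -0.193, 1.052, 0, 1.437], TCP at [129.554, 534.541, 231.281] pointing down, gripper open.
Joint ranges: [-2.65, 2.65], [-0.97, 1.79], [-1.3, 1.35], [-1.93, 2.1], [-1.47, 1.37], [-3.14, 3.14]. Speed limits (rad/s): [2.57, 2.57, 3.14, 3.14, 3.14, 3.14].

## Interface

Orientations are given as [roll, pitch, yaw] about the fixed x, y, z axes, in that order (R = Rz(yaw) Ry(pitch) Rx(roll)).
In Python, from bench import bot, solve_ik, imaging gives the robot as it stands. Calls block until the motion is done:
- bot.move_ptp(position, orientation): joint-space move of the TCP to a pose.
- bot.movel(position, rot=None, max_speed=150, threshold=None): straight line of the TCP; rot=None keeps the orientation; max_speed is the mean speed in mm/s. With threshold (N) it stops when the force on the tool has changed by that much, and returns True; else False.
- bot.move_j(angles): joint-space move.
- bot.grip(opening, effort=None): opening from 0.0 (shut) to 1.0 (fully open); effort is the grip in N (None keeps the last); returns when the fingers have stopped.
- bot.dwell(seconds).
- solve_ik(position, orientation): joint angles nearest the present ones, or None.
- bot.get_state(): the state.
- imaging.capture(name): name is "scene" or "side" or "wrist"; returns the picture (400x640x3 uint8, blue, green, red); there is no depth.
- imaging.camera_model(name): a dict with "K" (3x3 intrinsics, pixels), "position" and "rotation" of the camera in the world. Camera axes: x right, y up, looking along -z (the intrinsics and any distortion apply to the point x, -y, -z); pixel columns grow to the right and rows downward; lengths in mm; the calibration is good to about 2 mm. The wrist camera is an equidistant fisheye: a pixel r from the principal point sees the ray r / f radians off the axis. A picture is of the moment at which its call begins: read the wrist's pose just before it. camera_model takes no time and is no camera call; for the wrist camera it gives the pose at the moment of the call.
A pose or a line that the arm cannot do raises bot.IKError and nothing moves.
- bot.sign_off(): hands the job in; it is judged then, once.
The state is a dict: "t": time; "qpos": joint angles; "joint_velocities": joint speeds; "effort": joint torques, N m; "tcp_pos": TCP position; "orientation": TCP orientation; "contact_force": force on the tool from outside, world axes, zero at the start; "wrist_torque": the same for the moment, N m; "opening": opening from 0.0 (shut) to 1.0 (fully open); "gripper_force": force on a finger pad.
Only numpy, scipy, OpenCV 4.12 (cv2) and the standard library are available. Lean on these libraries where they do the work, as an engineer would, in place of code of your own. Each camera call takes 0.05 s, during which the arm holds its last target. There are 200 camera calls.

## Working session

There is one attempt and no reset: what is moved stays moved. The work goes in short steps, each a Python script; the robot and the scene stay as the last script left them, time stands still between calls to the robot, and variables do not carry over. Pictures are saved under pics/ and viewed, at most 11 in all, crops included, and the job is handed in when it is done.

```bash
ls; mkdir -p pics; python3 - <<'E'
from bench import bot, imaging
import cv2,numpy as np
for n in ["scene","side"]:
    im=imaging.capture(n); cv2.imwrite(f"pics/{n}0.png",im)
    m=imaging.camera_model(n); print(n,{k:np.round(np.array(v),3).tolist() if not isinstance(v,str) else v for k,v in m.items()})
s=bot.get_state(); print(s["t"],s["orientation"],s["contact_force"],s["opening"])
E
```

```text
pics
scene {'K': [[440.721, 0.0, 319.228], [0.0, 440.721, 193.382], [0.0, 0.0, 1.0]], 'position': [893.84, 505.485, 840.132], 'rotation': [0.542, -0.014, 2.64]}
side {'K': [[395.533, 0.0, 320.813], [0.0, 395.533, 192.983], [0.0, 0.0, 1.0]], 'position': [184.54, -374.037, 493.467], 'rotation': [0.979, 0.023, -0.793]}
0.1 [-3.14001482e+00 -2.00745175e-04  2.90382071e+00] [ 0.55097428  0.39046422 -0.01125561] 0.99751241973622
```

View pics/scene0.png

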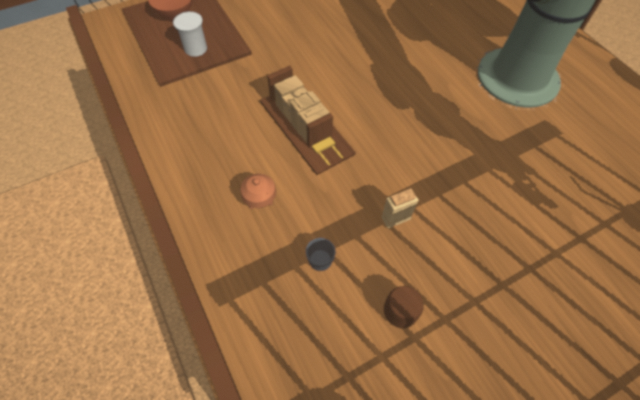

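View pics/side0.png

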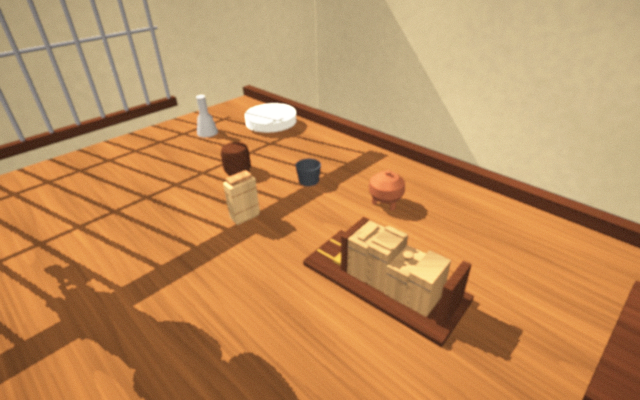

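Rack is in the scene view at about (262–352, 70–170) with the bookend at the near end (325,125). The case is at about (400,208), and burner (258,190), cup (320,253) and caddy (404,306) are clear of it. In the side view the knob is at about (407,254).

```bash
cat > h.py <<'E'
import numpy as np, cv2
from scipy.spatial.transform import Rotation as Ro
from bench import bot, solve_ik, imaging
def cam(n):
    m=imaging.camera_model(n); r=np.array(m["rotation"])
    R=r if r.shape==(3,3) else Ro.from_euler('xyz',r).as_matrix()
    return np.array(m["K"]),np.array(m["position"]),R,m
def proj(n,P,c=None):
    K,p,R,_=c or cam(n); q=(np.atleast_2d(P)-p)@R; q=q*[1,-1,-1]
    if n=="wrist":
        r=np.hypot(q[:,0],q[:,1]); th=np.arctan2(r,q[:,2]); f=K[0,0]
        return np.c_[K[0,2]+f*th*q[:,0]/r, K[1,2]+K[1,1]*th*q[:,1]/r]
    return np.c_[K[0,2]+K[0,0]*q[:,0]/q[:,2], K[1,2]+K[1,1]*q[:,1]/q[:,2]]
def ray(n,uv,z,c=None):
    K,p,R,_=c or cam(n); out=[]
    for u,v in np.atleast_2d(uv):
        a=(u-K[0,2])/K[0,0]; b=(v-K[1,2])/K[1,1]
        if n=="wrist":
            th=np.hypot(a,b); s=np.sin(th)/th; d=np.array([a*s,b*s,np.cos(th)])
        else: d=np.array([a,b,1.])
        w=R@(d*[1,-1,-1]); out.append(p+w*(z-p[2])/w[2])
    return np.array(out)
E
python3 - <<'E'
from h import *
a=cv2.imread("pics/scene0.png"); b=cv2.imread("pics/side0.png")
f=lambda im,x,y,w,h,s: cv2.resize(im[y:y+h,x:x+w],None,fx=s,fy=s,interpolation=cv2.INTER_CUBIC)
c=np.hstack([f(a,255,60,100,120,4),f(a,375,180,50,60,8)]); cv2.imwrite("pics/c1.png",c)
c=np.hstack([f(b,300,215,180,130,3),f(b,215,160,50,78,5)]); cv2.imwrite("pics/c2.png",c)
print(ray("scene",[(400,222),(258,200),(320,268),(404,322)],0))
print(ray("side",[(243,220),(387,203),(309,183),(236,176)],0))
E
```

```text
[[5.21574025e+02 2.12505913e+02 0.00000000e+00]
 [7.66733262e+02 1.84293229e+01 0.00000000e+00]
 [7.23161084e+02 2.22357151e+02 1.13686838e-13]
 [6.35295413e+02 3.93453343e+02 0.00000000e+00]]
[[ 5.21184169e+02  1.96918495e+02  0.00000000e+00]
 [ 7.67989398e+02  1.76325341e+01 -5.68434189e-14]
 [ 7.10529157e+02  1.98490836e+02  5.68434189e-14]
 [ 6.13321580e+02  3.51335467e+02  0.00000000e+00]]
```

View pics/c1.png

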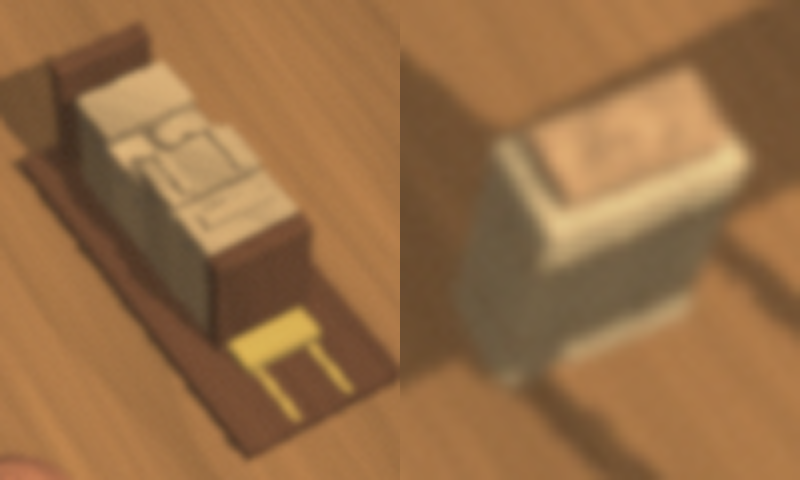

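View pics/c2.png

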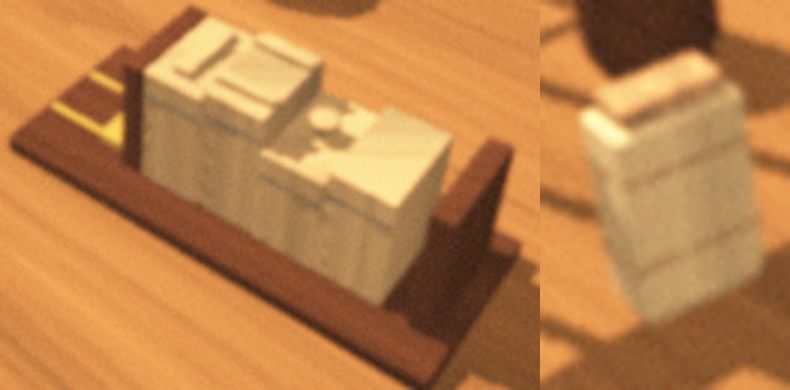

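Row from the cheek is incense (flat lid), sweets (knob at c2 (327,118)), bowl (two battens), end box, bookend. There is a gap between the cheek and the incense box. Next I fit the rack and case poses from the corners I read.

```bash
python3 - <<'E'
from h import *
from scipy.optimize import least_squares
A=lambda p:np.array(p)/4+[255,60]; B=lambda p:(np.array(p)-[400,0])/8+[375,180]
C=lambda p:np.array(p)/3+[300,215]; D=lambda p:(np.array(p)-[540,0])/5+[215,160]
cs={n:cam(n) for n in("scene","side")}
def fit(obs,x0):
    def place(x,P): c,s=np.cos(x[2]),np.sin(x[2]); return np.array([x[0]+c*P[0]-s*P[1],x[1]+s*P[0]+c*P[1],P[2]])
    f=lambda x:np.concatenate([(proj(n,place(x,P),cs[n])[0]-uv) for n,uv,P in obs])
    r=least_squares(f,x0); return r.x,r.fun.reshape(-1,2).round(1).tolist()
# seed
print(ray("scene",[A((248,455)),A((398,378)),A((20,160))],12).round(1).tolist()); print(ray("side",[C((12,145)),C((425,385)),C((518,243)),C((125,48))],12).round(1).tolist())
print("stop",ray("scene",[B(p) for p in[(540,125),(690,65),(735,145),(575,200)]],100).round(1).tolist(),ray("side",[D(p) for p in[(597,85),(692,50),(722,72),(625,115)]],100).round(1).tolist())
print("bot",ray("scene",[B(p) for p in[(510,380),(690,305)]],0).round(1).tolist())
print("knob",ray("side",C((327,118)),86), "bookend top outer edge",ray("scene",[A((215,265)),A((310,225))],88),ray("side",[C((125,68)),C((193,8))],88))
E
```

```text
[[623.1, 26.0, 12.0], [520.7, 20.1, 12.0], [642.7, -236.5, 12.0]]
[[512.1, 4.9, 12.0], [534.6, -248.2, 12.0], [642.2, -239.1, 12.0], [621.3, 16.0, 12.0]]
stop [[546.1, 192.1, 100.0], [503.6, 195.3, 100.0], [507.1, 219.5, 100.0], [550.3, 213.8, 100.0]] [[511.7, 215.0, 100.0], [552.4, 209.4, 100.0], [550.2, 187.1, 100.0], [506.5, 189.0, 100.0]]
bot [[550.2, 212.0, 0.0], [494.8, 216.3, 0.0]]
knob [[ 581.95855797 -153.7728253    86.        ]] bookend top outer edge [[603.99255608 -48.30240579  88.        ]
 [543.83141772 -48.66212181  88.        ]] [[540.21511989 -56.57334895  88.        ]
 [604.19202665 -49.91235033  88.        ]]
```

```bash
python3 - <<'E'
from h import *
a=0.08
bot.move_ptp([578,-135,215],[np.pi,0,a+np.pi/2]); bot.grip(0.32,20)
s=bot.get_state(); print(s["t"],s["tcp_pos"],s["orientation"],s["opening"],s["qpos"],s["contact_force"])
c=cam("wrist"); im=imaging.capture("wrist"); np.save("w1.npy",np.array([c[0],np.vstack([c[1],c[1],c[1]]),c[2]]))
cv2.imwrite("pics/w1.png",im); print(c[0],c[1],c[2])
E
```

```text
3.525 [ 577.99680906 -135.02064402  214.99780756] [3.14158098e+00 2.48090657e-06 1.65075910e+00] 0.3209796656686069 [-3.53805156e-01  4.17354875e-01 -9.95221427e-02  1.05390767e+00
  2.65678042e-06  1.13702840e+00] [ 0.18719676 -0.37199817 -0.0119422 ]
[[309.70691629   0.         313.33732058]
 [  0.         309.70691629 200.49791768]
 [  0.           0.           1.        ]] [573.47502262 -64.76553603 357.68756224] [[ 0.99686938 -0.07543999 -0.02366936]
 [ 0.07904961  0.95704912  0.27894111]
 [ 0.00160943 -0.27993891  0.96001647]]
```

View pics/w1.png

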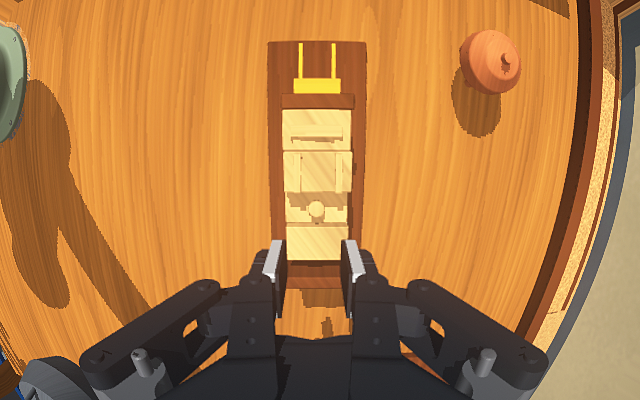

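The rack is seen from above: board far corners at (267,42) and (366,42), bookend outer edge at about row 95, bowl/sweets seam near row 192, knob at (316,209). I'll zoom in to refine.

```bash
python3 - <<'E'
import cv2,numpy as np
im=cv2.imread("pics/w1.png")
f=lambda y:cv2.resize(im[y:y+130,262:372],(396,468),interpolation=cv2.INTER_CUBIC)
cv2.imwrite("pics/w1c.png",np.hstack([f(35),f(165)]))
E
```

```text
(no output)
```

View pics/w1c.png

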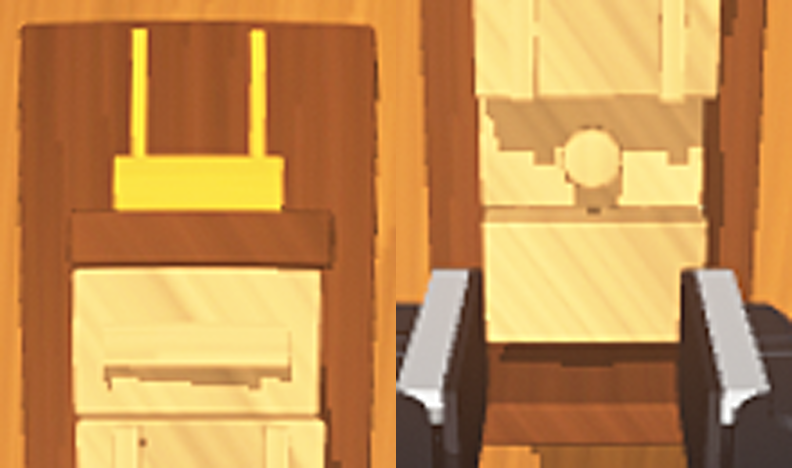

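```bash
python3 - <<'E'
from h import *
d=np.load("w1.npy"); c=(d[0],d[1][0],d[2],None)
L=lambda p:[262+p[0]/3.6,35+p[1]/3.6]; Rr=lambda p:[262+(p[0]-396)/3.6,165+p[1]/3.6]
def g(n,pts,z): print(n,ray("wrist",pts,z,c)[:,:2].round(1).tolist())
g("board end",[L((22,22)),L((375,27))],12)
g("board left",[L((24,460)),Rr((432,265))],12)
g("board right",[L((378,400)),Rr((768,0))],12)
g("bookend outer",[L((70,211)),L((332,211))],88)
g("bookend inner",[L((70,263)),L((330,266))],88)
g("end lid far, near",[L((74,269)),L((322,270)),L((76,414)),L((322,414))],88)
g("bowl lid",[L((77,420)),L((325,420)),Rr((478,97)),Rr((718,97))],94)
g("sweets L/R",[Rr((481,150)),Rr((703,150))],74)
g("knob",[Rr((592,157))],86)
g("incense",[Rr((486,222)),Rr((705,222)),Rr((487,342))],83)
E
```

```text
board end [[517.7, 13.6], [625.9, 21.0]]
board left [[527.9, -124.7], [535.6, -217.4]]
board right [[637.3, -96.7], [637.8, -118.5]]
bookend outer [[545.3, -50.0], [607.6, -44.9]]
bookend inner [[546.2, -62.7], [608.3, -58.3]]
end lid far, near [[547.3, -64.1], [606.5, -59.5], [550.1, -99.3], [609.8, -94.5]]
bowl lid [[550.9, -99.9], [609.9, -95.2], [554.2, -135.5], [613.0, -130.9]]
sweets L/R [[554.4, -155.5], [613.6, -150.8]]
knob [[583.6, -151.2]]
incense [[557.3, -172.4], [615.1, -167.9], [559.3, -208.0]]
```

```bash
cat >> h.py <<'E'
a=0.08
O=np.array([583.4,-133.2]); ex=np.array([np.cos(a),np.sin(a)]); ey=np.array([-np.sin(a),np.cos(a)])
def W(x,y,z): return list(O+x*ex+y*ey)+[z]
def loc(p): d=np.array(p[:2])-O; return np.round([d@ex,d@ey,p[2]],2)
def st(m=""):
    s=bot.get_state(); f=np.array(s["contact_force"]); print(m,"t%.1f"%s["t"],loc(s["tcp_pos"]),"F",np.round([f[:2]@ex,f[:2]@ey,f[2]],1),"op%.3f g%.1f"%(s["opening"],s["gripper_force"])); return s
E
python3 - <<'E'
from h import *
bot.movel(W(0,-16,105),rot=[np.pi,0,a+np.pi/2]); st()
print(bot.movel(W(0,-16,79),max_speed=40,threshold=4)); st("down")
print(bot.movel(W(0,-1,79),max_speed=12,threshold=2)); s=st("contact")
y0=loc(s["tcp_pos"])[1]
print(bot.movel(W(0,y0+10,79),max_speed=15,threshold=13)); st("10mm")
E
```

```text
t4.5 [  0.59 -16.21 105.81] F [-0.6  0.3 -0.7] op0.317 g0.0
False
down t5.3 [  0.09 -16.04  79.03] F [0.1 0.2 0.4] op0.318 g0.0
True
contact t6.0 [-0.11 -9.74 78.81] F [ 1.3 -1.1  1.1] op0.320 g0.5
False
10mm t6.8 [-0.25  0.71 78.79] F [-1.3 -2.5 -1.6] op0.318 g1.3
```

```bash
python3 - <<'E'
from h import *
print(bot.movel(W(0,16,79),max_speed=15,threshold=12)); st()
print(bot.movel(W(0,23,79),max_speed=8,threshold=7)); st("end")
im=imaging.capture("scene"); cv2.imwrite("pics/s2.png",cv2.resize(im[40:190,240:370],None,fx=4,fy=4,interpolation=cv2.INTER_CUBIC))
E
```

```text
False
 t8.0 [-0.   16.19 78.97] F [-1.1 -2.9 -0.8] op0.323 g1.6
False
end t9.0 [-3.000e-02  2.315e+01  7.897e+01] F [-0.8 -4.1  0.9] op0.320 g1.8
```

```bash
python3 - <<'E'
from h import *
print(bot.movel(W(0,26,79),max_speed=5,threshold=6)); st("end")
E
```

```text
True
end t9.6 [-0.39 23.49 78.8 ] F [ 0.7 -1.2  1.7] op0.322 g0.5
```

View pics/s2.png

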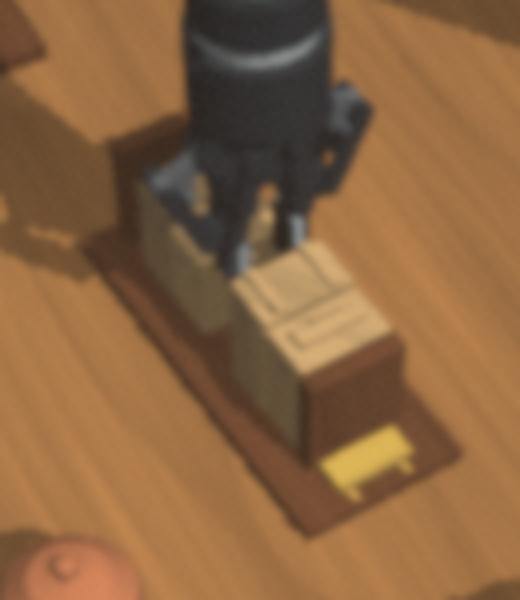

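The row is open with bookend at the stop (y ≈ 23.5 local). I back off and take wrist pictures of the gap and of the case.

```bash
python3 - <<'E'
from h import *
bot.movel(W(0,18,79),max_speed=40); bot.movel(W(0,16,215),max_speed=200)
bot.dwell(0.2); st()
c1=cam("wrist"); i1=imaging.capture("wrist")
ac=-0.1
bot.move_ptp([528,140,230],[np.pi,0,ac+np.pi/2]); bot.grip(0.88); 
st(); c2=cam("wrist"); i2=imaging.capture("wrist")
import pickle; pickle.dump((c1,c2),open("c.pkl","wb"))
cv2.imwrite("pics/w2a.png",i1); cv2.imwrite("pics/w2b.png",i2)
# crops centred on expected spots
u1=proj("wrist",W(0,17,94),c1)[0]; u2=proj("wrist",[528,203,60],c2)[0]; print(u1,u2)
o=[]; 
for i,u in((i1,u1),(i2,u2)):
    x,y=int(u[0])-50,int(u[1])-60; x=max(x,0);y=max(y,0); print(x,y); o.append(cv2.resize(i[y:y+120,x:x+100],(400,480),interpolation=cv2.INTER_CUBIC))
cv2.imwrite("pics/w2.png",np.hstack(o))
E
```

```text
t10.9 [ -0.78  16.34 213.44] F [ 0.7  0.2 -0.3] op0.317 g0.0
 t12.5 [-33.33 276.49 229.96] F [-0.1  0.1  0.6] op0.876 g0.0
[313.55161984 192.37343909] [305.19858341 120.33301243]
263 132
255 60
```

View pics/w2.png

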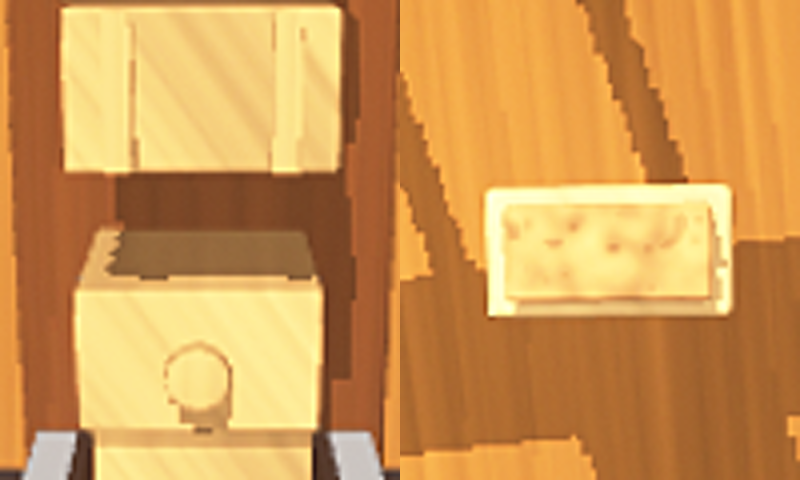

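Left: open gap between bowl box (near lid edge at y 172) and sweets box (far edge about y 283). Right: case top, body corners (487,187)–(732,315), nearly square to the tool.

```bash
python3 - <<'E'
from h import *
import pickle; c1,c2=pickle.load(open("c.pkl","rb"))
f=lambda P:[[263+x/4,132+y/4] for x,y in P]; g=lambda P:[[255+(x-400)/4,60+y/4] for x,y in P]
l=lambda n,P,z:print(n,[loc(p)[:2].tolist() for p in ray("wrist",f(P),z,c1)])
l("bowl near",[(65,172),(340,172)],94); l("bowl far",[(62,8),(345,8)],94)
l("sweets",[(76,283),(322,279)],74); l("sweets near",[(80,430),(320,430)],74);l("knob",[(198,377)],86)
for P,z in(([(487,187),(730,186),(732,315),(490,317)],90),([(502,204),(708,204),(710,298),(504,298)],100)):
    q=ray("wrist",g(P),z,c2)[:,:2]; e=(q[1]-q[0]+q[2]-q[3])/2; print(q.mean(0).round(1),np.linalg.norm(e).round(1),np.arctan2(e[1],e[0]).round(3),q.round(1).tolist())
E
```

```text
bowl near [[-29.68, 32.67], [29.86, 32.57]]
bowl far [[-29.47, 68.24], [30.27, 68.11]]
sweets [[-30.27, 1.41], [28.4, 2.34]]
sweets near [[-30.66, -36.86], [29.04, -36.88]]
knob [[-1.12, -17.9]]
[530.5 201.4] 55.0 -0.098 [[504.5, 219.0], [559.1, 213.4], [556.8, 184.0], [501.8, 189.2]]
[530.  201.8] 45.0 -0.105 [[508.5, 214.5], [553.1, 209.8], [551.6, 189.1], [506.6, 193.8]]
```

```bash
python3 - <<'E'
from h import *
r=[np.pi,0,-0.1+np.pi/2]; p=[530.3,201.6]
bot.movel(p+[125],rot=r,max_speed=150); bot.movel(p+[48],max_speed=80,threshold=8); st()
bot.grip(0.5,35); s=st("grip"); print(s["tcp_pos"])
bot.movel(p+[165],max_speed=120); st("up")
bot.movel(W(0,16.2,165),rot=[np.pi,0,a+np.pi/2],max_speed=170); bot.movel(W(0,16.2,140),max_speed=80); bot.dwell(0.3); st("over")
c=cam("wrist"); im=imaging.capture("wrist"); im2=imaging.capture("side")
u=proj("wrist",W(0,16,94),c)[0]; print(u)
x,y=int(u[0])-50,int(u[1])-60
v=proj("side",W(0,16,94))[0]; X,Y=int(v[0])-50,int(v[1])-60; print(x,y,X,Y)
f=lambda i,x,y:cv2.resize(i[y:y+120,x:x+100],(400,480),interpolation=cv2.INTER_CUBIC)
cv2.imwrite("pics/w3.png",np.hstack([f(im,x,y),f(im2,X,Y)]))
E
```

```text
t14.6 [-25.71 338.04  48.51] F [0.  0.5 1. ] op0.876 g0.0
grip t14.9 [-25.86 338.12  48.67] F [-0.6  0.4  2.9] op0.652 g38.2
[530.60582193 201.77296212  48.67067367]
up t16.0 [-26.8  337.85 164.13] F [ 0.4  0.  -0.8] op0.654 g37.7
over t18.8 [  0.31  16.06 140.49] F [ 0.1  2.  -1.1] op0.654 g37.7
[310.74456813 223.01118838]
260 163 339 179
```

View pics/w3.png

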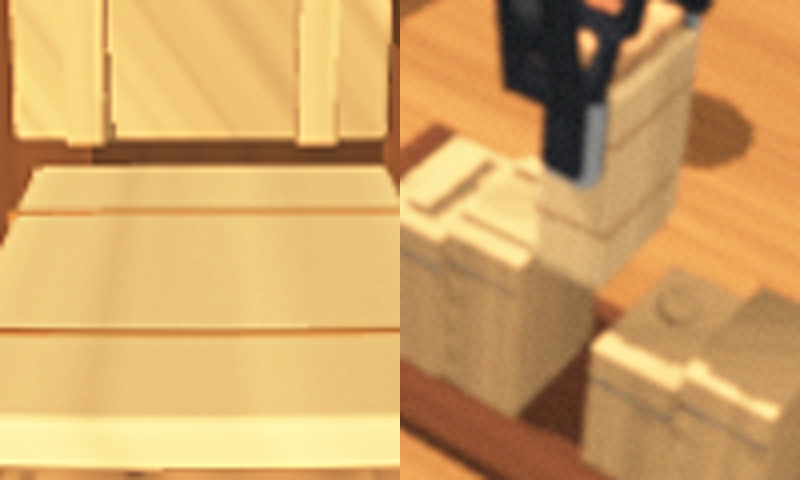

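The case hangs just over the gap. In the wrist crop the bowl edge is at y≈140 and the case's lower face edge at y≈167; the side view shows it clear of the sweets box.

```bash
python3 - <<'E'
from h import *
c=cam("wrist")
for n,p,z in(("bowl",[(20,140),(385,137)],94),("case lead",[(35,167),(388,167)],92),("case body",[(35,167),(388,167)],99.5)):
    print(n,[loc(q)[:2].tolist() for q in ray("wrist",[[260+x/4,163+y/4] for x,y in p],z,c)])
print(proj("wrist",[W(-28,31,99),W(28,31,99),W(-26,28.5,92)],c)-[260,163]); st()
E
```

```text
bowl [[-29.34, 33.07], [28.94, 33.48]]
case lead [[-27.4, 27.95], [29.92, 27.86]]
case body [[-26.27, 30.25], [28.79, 30.17]]
[[ 6.08209617 40.3674098 ]
 [95.6961179  40.2412078 ]
 [10.83764257 40.93718856]]
 t18.9 [  0.17  16.1  140.3 ] F [-0.8  0.3 -0.6] op0.648 g37.7
```

```bash
python3 - <<'E'
from h import *
bot.movel(W(-0.8,17.0,140),max_speed=20)
for z in (118,95,72,64):
    h=bot.movel(W(-0.8,17.0,z),max_speed=35,threshold=5); st(str(h))
    if h: break
E
```

```text
False t19.9 [ -0.73  16.96 118.02] F [-0.1 -0.4 -0.7] op0.653 g37.7
False t20.8 [-0.71 16.94 95.05] F [-0.5  0.1 -1.3] op0.650 g37.7
False t21.6 [-0.69 16.94 72.05] F [ 0.4  0.  -2.1] op0.656 g37.7
False t21.9 [-1.07 17.11 63.66] F [ 0.7 -1.3 -1.1] op0.656 g37.7
```

```bash
python3 - <<'E'
from h import *
h=bot.movel(W(-0.8,17.0,57.5),max_speed=10,threshold=5); s=st(str(h))
bot.grip(0.88,20); bot.dwell(0.2); st("rel")
bot.movel(W(-0.8,17.0,150),max_speed=150); bot.dwell(.1); st()
c=cam("wrist"); im=imaging.capture("wrist"); cv2.imwrite("pics/w4.png",im[40:330,180:480])
E
```

```text
True t22.4 [-0.62 16.9  60.7 ] F [-0.5 -0.9  5.1] op0.654 g38.2
rel t22.9 [-1.69 17.34 59.49] F [ 0.2 -0.1 -0.3] op0.881 g0.0
 t23.8 [ -1.7   17.36 148.65] F [-0.4 -0.  -1.2] op0.882 g0.0
```

View pics/w4.png

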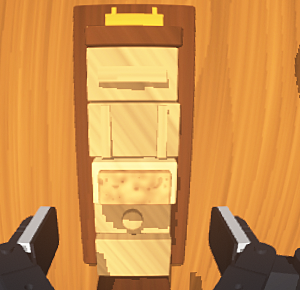

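```bash
python3 - <<'E'
from h import *
r=[np.pi,0,a+np.pi/2]
bot.movel(W(0,145,130),rot=r,max_speed=170); bot.grip(0,20)
bot.movel(W(0,145,60),max_speed=100); bot.dwell(.1); st("ready")
h=bot.movel(W(0,122,60),max_speed=14,threshold=2.5); s=st(str(h)); y0=loc(s["tcp_pos"])[1]
for i in range(4):
    h=bot.movel(W(0,y0-2*(i+1),60),max_speed=8,threshold=6); st(str(h))
    if h: break
E
```

```text
ready t26.4 [  0.76 144.86  60.84] F [-0.2 -1.1 -0.2] op0.000 g0.0
True t27.4 [ -0.45 131.01  59.57] F [ 0.   0.7 -0.5] op-0.006 g0.0
False t27.9 [ -0.85 130.21  59.34] F [-0.1  5.6 -2.6] op-0.000 g2.5
False t28.3 [ -0.84 128.57  59.35] F [-1.   5.9 -2. ] op-0.001 g3.0
False t28.7 [ -0.85 126.89  59.34] F [ 0.3  6.5 -1.7] op0.004 g3.5
False t29.1 [ -0.85 125.25  59.38] F [-0.9  7.5 -2.7] op-0.002 g3.9
```

```bash
cat > push.py <<'E'
from h import *
import sys
yc=float(sys.argv[1]); F=0; L=[]
def rd():
    v=[]
    for _ in range(4): s=bot.get_state(); v.append(np.array(s["contact_force"])[:2]@ey); bot.dwell(0.02)
    return s,np.mean(v)
t0=bot.get_state()["t"]
while yc>96:
    yc-=1.0 if F<9 else 0.5
    h=bot.movel(W(0,yc,60),max_speed=7,threshold=7); s,F=rd()
    L.append((round(yc,1),loc(s["tcp_pos"])[1],round(F,1)))
    if F>15.8 or h or s["t"]-t0>12: break
print(h,s["t"],L)
E
python3 push.py 123
```

```text
False 35.325 [(122.0, np.float64(124.29), np.float64(8.0)), (121.0, np.float64(123.31), np.float64(7.9)), (120.0, np.float64(122.31), np.float64(8.1)), (119.0, np.float64(121.31), np.float64(8.0)), (118.0, np.float64(120.32), np.float64(8.0)), (117.0, np.float64(119.3), np.float64(8.2)), (116.0, np.float64(118.33), np.float64(8.4)), (115.0, np.float64(117.34), np.float64(8.3)), (114.0, np.float64(116.34), np.float64(8.4)), (113.0, np.float64(115.33), np.float64(8.2)), (112.0, np.float64(114.34), np.float64(8.0)), (111.0, np.float64(113.32), np.float64(8.0)), (110.0, np.float64(112.36), np.float64(8.3)), (109.0, np.float64(112.13), np.float64(10.2)), (108.5, np.float64(112.14), np.float64(11.9)), (108.0, np.float64(112.14), np.float64(13.2)), (107.5, np.float64(112.14), np.float64(14.5)), (107.0, np.float64(112.14), np.float64(15.9))]
```

The row has stopped solid at y 112.1, so it is on the cheek. I top up to 17 N, hold, release and check.

```bash
python3 - <<'E'
from h import *
bot.movel(W(0,106.4,60),max_speed=7); bot.dwell(0.5); st("hold")
bot.movel(W(0,130,60),max_speed=25); bot.movel(W(0,130,215),max_speed=150)
bot.movel(W(0,15,240),max_speed=200); bot.dwell(.1); st()
im=imaging.capture("wrist"); im2=imaging.capture("side"); v=proj("side",W(0,0,60))[0]; X,Y=int(v[0])-90,int(v[1])-75
A=im[30:330,230:400]; B=cv2.resize(im2[Y:Y+150,X:X+180],(540,450),interpolation=cv2.INTER_CUBIC); A=cv2.resize(A,(255,450))
cv2.imwrite("pics/end.png",np.hstack([A,B]))
E
```

```text
hold t36.1 [ -0.89 112.14  59.43] F [-0.4 17.7  0.2] op-0.002 g8.8
 t39.2 [ -0.34  16.38 239.46] F [-1.1  0.4 -0.4] op-0.002 g0.0
```

View pics/end.png

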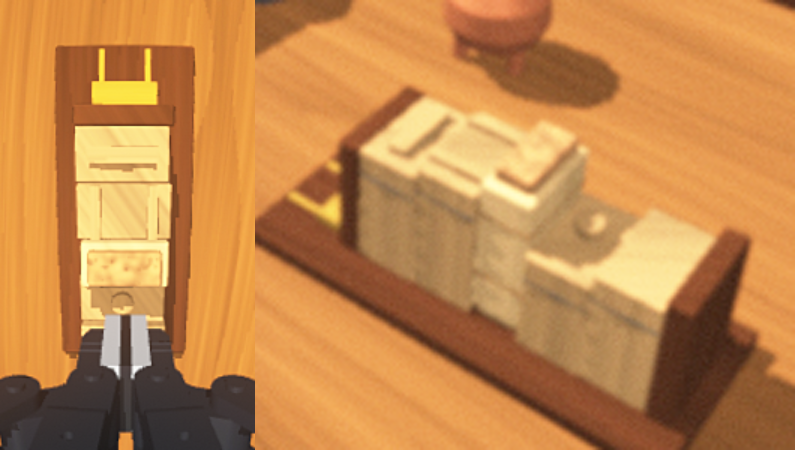

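The row is snug on the cheek and in line. The case stands upright between the bowl box and the sweets box, and the robot is clear.

```bash
python3 -c "
from bench import bot
print(bot.sign_off())"
```

```text
the job is handed in; nothing more can be done
None
```

The scoop case stands on the board beside the sweets box on its bookend side, the row was pressed against the cheek with about 17.7 N on the bookend and released, and the job was handed in at about 39 s; the sign-off returned no verdict.

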